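Reverse the ratchet and slacken the hold-down clamp

TASK

Slacken the ratchet clamp so that its hold-down toe is off the boxed unit: first flip the small direction lever on the ratchet head over to its loosening side, then swing the ratchet handle to and fro by its knob until the toe has turned counter-clockwise and is pressed firmly home against the stop pin, with a push of about 12 N on the knob and never more than 16 N once the toe bears on the pin. Move the toe only through the ratchet, do not tighten the clamp further, and leave the boxed unit and the loose things around it alone.

Things in the scene. Friction and masses are not known exactly. Their poses are not given: they have to be found in the camera images.
- fixture: Fixed ratchet clamp: dark 130 x 130 x 12 mm base plate, vertical spindle at its centre. Origin: centre of the plate's underside, on the spindle axis; z up, x away from the robot, y left. Two 10 mm posts, top z = 82 mm, 60 mm from the axis, limit the handle's swing. The round ratchet head, 74 mm across, top z = 90 mm (hex spindle end to 100 mm), is part of the handle.
- handle (a joint): Swing of the handle about the spindle (rad, counter-clockwise from above +, range -0.75 to 0.75; 0 = along the fixture's -x). Bar 16 mm wide, z = 70 to 83 mm; knob 140 mm from the axis. Stays where left; about 2 N at the knob moves it alone, 5.5 N when it drives the spindle. 16 teeth: a stroke may run up to 0.4 rad before it takes hold. Going back, the ratchet clicks and the toe stays.
- knob (a point): Centre of the upright black knob at the handle's end: 22 mm across, 46 mm tall, from 84 to 130 mm above the bench, its centre 108 mm up; nothing beside it.
- lever (a joint): Direction lever on the ratchet head, pivot 50 mm from the spindle axis along the handle (rad, counter-clockwise +). Over-centre: rests at -0.4 (start: drives the spindle clockwise = tighten, clicks freely the other way) or about +0.4 (drives counter-clockwise = loosen; +0.2 while lying on a tooth). Past +0.1 it goes over alone. 3 N at the peg flips it, over 5 N swings the handle.
- lever_peg (a point): Centre of the lever's upright steel peg, 9 mm across, from 94 to 122 mm above the bench, this point 110 mm up, 28 mm from the lever's pivot, on the side towards the knob. It must go over to the counter-clockwise side of the handle (the right, -y of the fixture, with the handle towards the robot).
- toe: Hold-down toe, a steel finger 24 mm wide reaching 110 mm from the spindle axis, 46 to 59 mm above the bench; turns with the spindle, friction 0.6 N m. Origin on the spindle axis at bench level; it points along its own -y, at the start over the boxed unit. To loosen it turns counter-clockwise from above, some 1.0 to 1.45 rad, until its flank meets the stop pin.
- toe_tip (a point): Point on the toe's centre line 100 mm from the spindle axis, 52 mm up. At the start it lies over the boxed unit, near the fixture's -y axis (tightening would carry it to the fixture's -x).
- toe_flank (a point): Point on the leading flank of the toe, 68 mm from the axis, 52 mm up; it meets the stop pin.
- stop: Adjustable stop, fixed at an angle round the spindle: aluminium collar and arm under the toe with an upright 10 mm pin. Origin on the spindle axis; the pin stands on its +x axis at 70 mm, up to 67 mm above the bench. Nothing gives there: force on the pin = (0.14 m x push on the knob - 0.8 N m) / 0.068 m, so 12 N on the knob gives about 13 N; 17 N is too much.
- pin (a point): Centre line of the stop pin, 52 mm up. Home: the flank point of the toe is 5 mm from it.
- held_box: Grey boxed unit 103 x 119 x 43 mm standing on the bench at the right of the fixture, its edge under the toe. Loose: leave it. Origin: centre of its underside.
- hex_key: Loose hex key 33 x 94 x 12 mm on the bench in front of the clamp. Leave alone.
- seal_roll: Loose brown roll, 60 mm across, 22 mm tall, left in front of the clamp. Leave alone.
- red_tape: Loose flat tape roll, 80 mm across, 19 mm tall, right in front of the clamp. Leave alone.

How it is judged:
By the outcome, as a careful person would: the job done as asked, in the order asked, and still so for the second after the job is handed in, with the robot touching nothing.
It also fails if it takes over 64 s, if anything falls off the work surface, if the arm or the gripper's body presses on something with over 40 N, if the wrist force passes 120 N, or if a joint passes its speed limit or range.

ROBOT

A 7-joint arm with a two-finger parallel gripper is mounted at the origin on a cart in front of the work surface, level with it; the furniture and walls round the work are solid. World frame = base frame: x ahead of the robot, y to its left, z up, the work surface at z = 0. Lengths are in m, angles in rad, forces in N, time in s.
With the tool pointing down it reaches from about 0.4 to 0.85 m from the base axis. Payload 10.4 kg.
Tool frame: the origin (TCP) lies between the finger pads; the fingertips stand 14 mm ahead of it and the grasp point (between the pads) lies 5 mm behind it; z points along the fingers, y is the direction in which the jaws open and shut (so a half turn about z gives the same grasp; the last joint's range is limited). The gripper opens to 87 mm and grips with 3 to 60 N. Pads are 19 mm wide; open, the fingers measure 117 mm over their backs; the gripper's body (75 mm by 190 mm) begins 51 mm behind the grasp point.
Start: joints at [-1.193, 0.332, -0.065, 1.46, 0.022, 1.35, -0.088], TCP at [0.244, 0.575, 0.21] pointing down, gripper open.
Joint ranges: [-2.6, 2.6], [-0.5, 2.12], [-1.47, 1.34], [0.16, 2.42], [-1.27, 4.41], [0.06, 2.06], [-2.6, 2.6]. Speed limits (rad/s): [2.22, 2.22, 2.79, 2.79, 3.14, 3.14, 3.14].

INTERFACE

Orientations are given as a unit quaternion [x, y, z, w].
In Python, from bench import readout, camera, calibration, order gives the robot as it stands.
- The arm moves only by the tool apply_moves, never from a script. Its argument "deltas" is a list of rows, each an object with "translation": the shift along the world's x, y, z in m, a list of three; "turn": the turn, a rotation vector about the world's x, y, z in rad, a list of three; "hand": the finger opening in m, from 0 to 0.087. A call has 1 to 5 rows; each row shifts and turns the pose as measured when the row begins; what a row does not reach is not made up. A row lasts 1/10 s, in which the tool goes at most 50 mm and 8.59 degrees, less where a joint would pass 70% of its speed; a pose out of reach is approached as far as the arm can. A call with a gripper value outside its range is refused whole. The fingers move at their own pace and stop on an object; "newtons" is the grip in N (left out, the last holds). Time passes only in rows, so rows that do not move let the fingers close. It gives the time, the measured TCP pose, the force and the opening at its end, in the units of the state.
- readout.read_state(): the state, without advancing time (a new reading comes with each control period).
- camera(name): name is "side" or "top" or "wrist"; returns the picture (384x512x3 uint8, red, green, blue); there is no depth.
- calibration(name): a dict with "fx", "fy", "cx", "cy" (pixels), "extrinsics" (4x4, takes a point from world to camera coordinates). Camera axes: x right, y down, z forward; pixel columns grow to the right and rows downward; lengths in m; the calibration is good to about 2 mm. A picture is of the moment at which its call begins: read the wrist's pose just before it. calibration takes no time and is no camera call; for the wrist camera it gives the pose at the moment of the call.
- order.close_job(): hands the job in, once; it reports no verdict.
The state is a dict: "time": time; "joint_positions": joint angles; "joint_vel": joint speeds; "joint_torque": joint torques, N m; "ee_pos": TCP position; "eef_rot": TCP orientation; "ft_force": force on the tool from outside, world axes, zero at the start; "torque": the same for the moment, N m; "width": finger opening in m.
Only numpy, scipy, OpenCV 4.12 (cv2) and the standard library are available. Lean on these libraries where they do the work, as an engineer would, in place of code of your own. Each camera call takes 0.05 s, during which the arm holds its last target. There are 200 camera calls.

## Working session

There is one attempt and no reset: what is moved stays moved. The work goes in short steps, Python scripts to look and compute and a tool call to move; the robot and the scene stay as the last step left them, time stands still between calls to the robot, and variables do not carry over. Pictures are saved under pics/ and viewed, about 8 in all and at most 12, crops included, and the job is handed in when it is done.

Besides the shell and the picture viewer there is one more tool, called as name(argument=value, ...) on one line, values as JSON. apply_moves: Moves the arm, as the interface text tells. Its arguments: {"type":"object","properties":{"deltas":{"type":"array","items":{"type":"object","properties":{"translation":{"type":"array","items":{"type":"number"}},"turn":{"type":"array","items":{"type":"number"}},"hand":{"type":"number"}}}},"newtons":{"type":"number"}},"required":["deltas"]}

```bash
mkdir -p pics; python3 - <<'E'
from bench import readout, camera, calibration
import cv2, numpy as np
for n in("top","side"):
    im=camera(n); c=calibration(n); cv2.imwrite(f"pics/{n}0.png",cv2.resize(im[:,:,::-1],(800,600),interpolation=cv2.INTER_CUBIC))
    print(n,c["fx"],c["fy"],c["cx"],c["cy"],np.round(c["extrinsics"],4).tolist())
s=readout.read_state();print(s["time"],s["ee_pos"],s["eef_rot"],s["ft_force"],s["width"])
E
```

```text
top 439.95190492376 439.95190492376 259.0888911800409 194.7971038112984 [[0.0239, -0.9997, -0.011, -0.1169], [-0.989, -0.0221, -0.1463, 0.5869], [0.146, 0.0144, -0.9892, 0.9656], [0.0, 0.0, 0.0, 1.0]]
side 473.0841837571799 473.0841837571799 254.32023890418537 194.18983047801783 [[-0.9467, -0.322, 0.0073, 0.4905], [-0.2476, 0.7133, -0.6557, 0.2975], [0.2059, -0.6225, -0.755, 0.7185], [0.0, 0.0, 0.0, 1.0]]
0.1 [0.24370721 0.57512094 0.20893337] [ 1.99040460e-01  9.79991062e-01 -6.35553748e-04 -1.01461650e-04] [-0.7151592   0.46257058  0.80171952] 0.08669498425164499
```

View pics/top0.png

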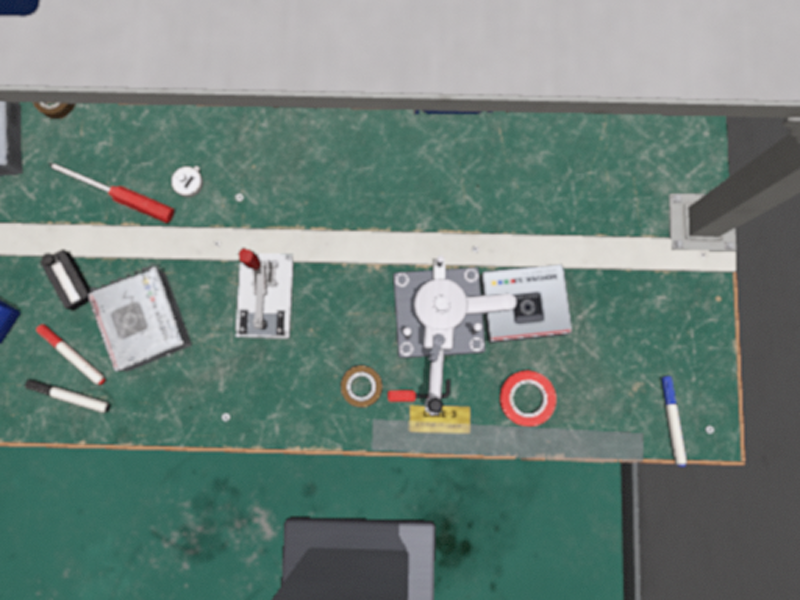

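View pics/side0.png

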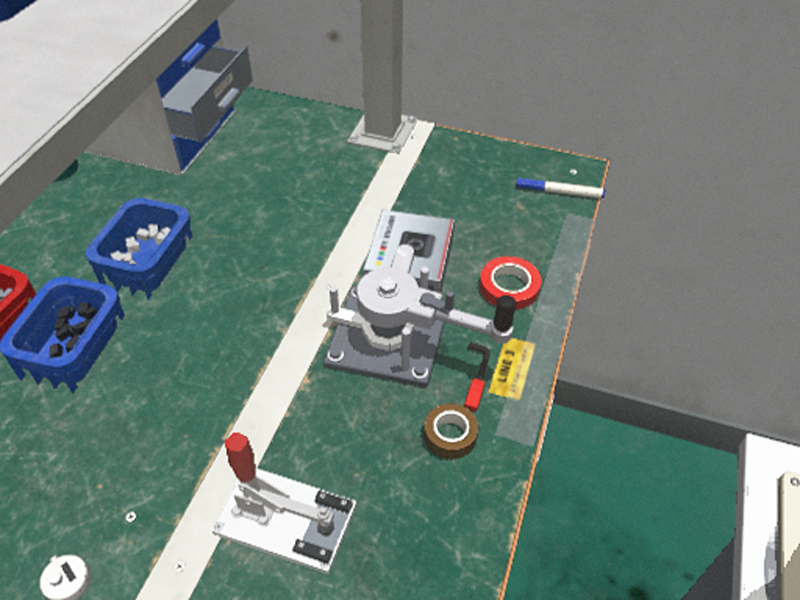

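The top view shows the spindle at about (441,303), the knob at (435,404), the toe pointing right over the box, and the stop arm at (438,265). Next I'll enlarge the clamp for the lever peg and pin.

```bash
cat > h.py <<'E'
from bench import readout, camera, calibration
import cv2, numpy as np
def plane(n,u,v,z,c=None):
    c=c or calibration(n);E=np.array(c["extrinsics"]);R,t=E[:3,:3],E[:3,3]
    d=R.T@np.array([(u-c["cx"])/c["fx"],(v-c["cy"])/c["fy"],1]);o=-R.T@t
    return o+d*(z-o[2])/d[2]
def proj(n,p,c=None):
    c=c or calibration(n);E=np.array(c["extrinsics"]);q=E[:3,:3]@np.array(p)+E[:3,3]
    return np.array([c["fx"]*q[0]/q[2]+c["cx"],c["fy"]*q[1]/q[2]+c["cy"]])
def crop(im,x,y,w,h,k,f):
    cv2.imwrite(f,cv2.resize(im[y:y+h,x:x+w,::-1],(w*k,h*k),interpolation=cv2.INTER_CUBIC))
E
python3 - <<'E'
from h import *
a=camera("top")[160:272,240:372,::-1];b=camera("side")[120:252,200:352,::-1]
A=cv2.resize(a,None,fx=3,fy=5.2) if 0 else cv2.resize(a,(396,336),interpolation=cv2.INTER_CUBIC)
B=cv2.resize(b,(387,336),interpolation=cv2.INTER_CUBIC)
cv2.imwrite("pics/c1.png",cv2.resize(a,(792,672-80)if 0 else (704,597),interpolation=cv2.INTER_CUBIC))
cv2.imwrite("pics/c2.png",cv2.resize(b,(684,594),interpolation=cv2.INTER_CUBIC))
k=1.5625
print("spindle",plane("top",441/k,303/k,.1),"knobtop",plane("top",435/k,404/k,.13),"knob side",plane("side",505/k,301/k,.13))
E
```

```text
spindle [ 0.58403231 -0.15405182  0.1       ] knobtop [ 0.44564033 -0.14721675  0.13      ] knob side [ 0.44544658 -0.14661977  0.13      ]
```

View pics/c1.png

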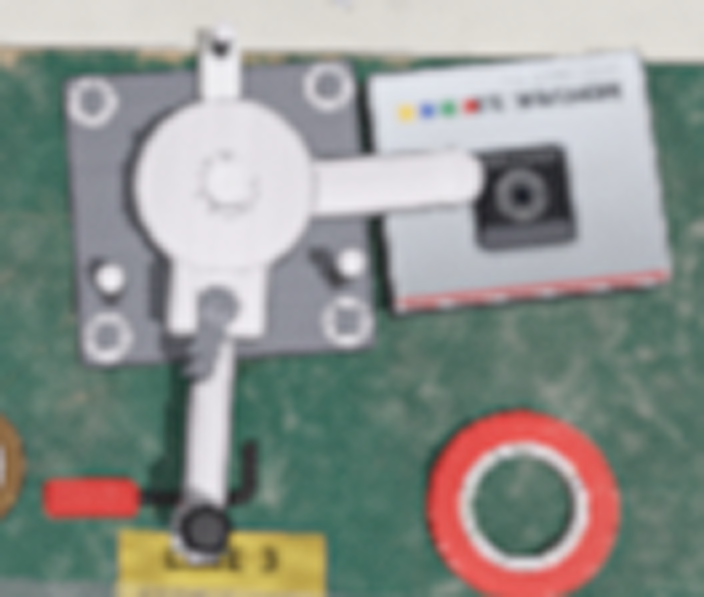

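View pics/c2.png

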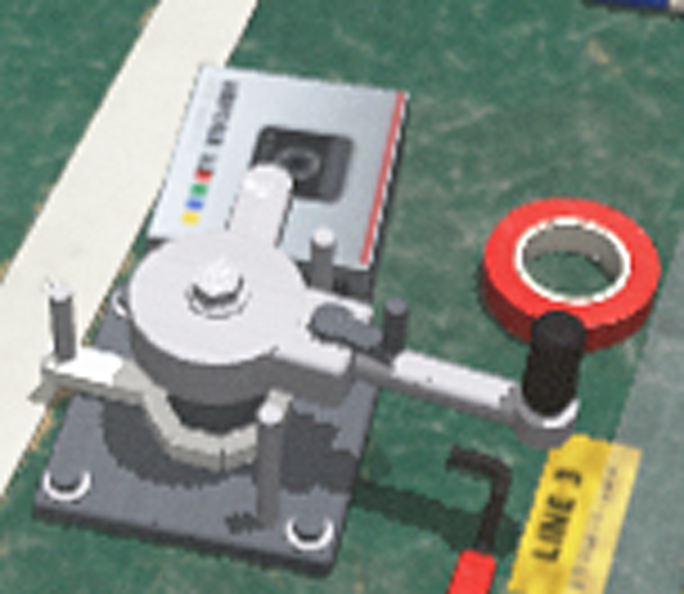

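```bash
python3 - <<'E'
from h import *
T=lambda x,y,z:plane("top",240+x/5.333,160+y/5.333,z)[:2].round(4)
S=lambda x,y,z:plane("side",200+x/4.5,120+y/4.5,z)[:2].round(4)
print("hex",T(230,182,.1),S(216,278,.1))
print("knobtop",T(206,530,.13),S(558,326,.13))
print("peg",S(397,303,.122),"foot",S(390,345,.094),"pivot",T(217,303,.092),S(328,318,.094))
p=S(397,303,.122);print("peg in top",(proj("top",[*p,.122])-[240,160])*5.333)
print("pin",T(221,44,.067),S(62,292,.067))
print("toe end",T(482,172,.059),"posts",T(110,276,.082),T(350,262,.082),S(323,237,.082),S(271,411,.082))
E
```

```text
hex [ 0.5836 -0.156 ] [ 0.5835 -0.1542]
knobtop [ 0.444  -0.1477] [ 0.4443 -0.1475]
peg [ 0.5065 -0.1458] foot [ 0.5082 -0.148 ] pivot [ 0.5351 -0.1518] [ 0.5357 -0.1536]
peg in top [203.22576752 368.26037747]
pin [ 0.6475 -0.1526] [ 0.6522 -0.1538]
toe end [ 0.5964 -0.2639] posts [ 0.5462 -0.1081] [ 0.5542 -0.2064] [ 0.554  -0.2067] [ 0.5451 -0.1099]
```

apply_moves(deltas=[{"translation": [0.017, -0.046, 0.002], "turn": [0, 0, 0.08], "hand": 0.05}, {"translation": [0.017, -0.046, 0], "turn": [0, 0, 0.08], "hand": 0.05}, {"translation": [0.017, -0.046, 0], "turn": [0, 0, 0.08], "hand": 0.05}, {"translation": [0.017, -0.046, 0], "turn": [0, 0, 0.08], "hand": 0.05}, {"translation": [0.017, -0.046, 0], "turn": [0, 0, 0.08], "hand": 0.05}])

```text
time: 0.7
ee_pos: [0.3247, 0.3432, 0.2078]
eef_rot: [-0.012, 1.0, -0.002, -0.002]
ft_force: [-0.1, -0.2, -0.8]
width: 0.0554
```

apply_moves(deltas=[{"translation": [0.017, -0.046, 0], "turn": [0, 0, 0], "hand": 0.05}, {"translation": [0.017, -0.046, 0], "turn": [0, 0, 0], "hand": 0.05}, {"translation": [0.017, -0.046, 0], "turn": [0, 0, 0], "hand": 0.05}, {"translation": [0.017, -0.046, 0], "turn": [0, 0, 0], "hand": 0.05}, {"translation": [0.017, -0.046, 0], "turn": [0, 0, 0], "hand": 0.05}])

```text
time: 1.2
ee_pos: [0.4092, 0.108, 0.2081]
eef_rot: [-0.013, 1.0, -0.0, -0.001]
ft_force: [1.1, -0.1, 1.0]
width: 0.0502
```

apply_moves(deltas=[{"translation": [0.018, -0.046, 0], "turn": [0, 0, 0], "hand": 0.05}, {"translation": [0.018, -0.046, 0], "turn": [0, 0, 0], "hand": 0.05}, {"translation": [0.018, -0.046, 0], "turn": [0, 0, 0], "hand": 0.05}, {"translation": [0.018, -0.046, 0], "turn": [0, 0, 0], "hand": 0.05}, {"translation": [0.018, -0.046, -0.01], "turn": [0, 0, -0.02], "hand": 0.05}])

```text
time: 1.7
ee_pos: [0.4984, -0.1251, 0.2006]
eef_rot: [-0.004, 1.0, 0.001, 0.002]
ft_force: [1.3, -0.1, -0.8]
width: 0.0498
```

apply_moves(deltas=[{"translation": [0.006, -0.024, -0.01], "turn": [0, 0, 0], "hand": 0.05}, {"translation": [0, 0, -0.01], "turn": [0, 0, 0], "hand": 0.05}])

```text
time: 1.9
ee_pos: [0.505, -0.1571, 0.1804]
eef_rot: [0.001, 1.0, -0.001, 0.003]
ft_force: [-0.2, 0.9, -0.1]
width: 0.0501
```

```bash
python3 - <<'E'
from h import *
s=readout.read_state();print(s["ee_pos"],s["eef_rot"])
c=calibration("wrist");im=camera("wrist");cv2.imwrite("pics/w1.png",cv2.resize(im[:,:,::-1],(800,600),interpolation=cv2.INTER_CUBIC))
for n,p in dict(peg1=[.5085,-.140,.122],peg2=[.5065,-.1458,.122],knob=[.444,-.1476,.13],hex=[.5836,-.155,.1]).items():print(n,proj("wrist",p,c)*1.5625)
import json;json.dump({k:np.array(v).tolist() for k,v in c.items()},open("w1.json","w"))
E
```

```text
[ 0.50499157 -0.15712376  0.18038605] [ 6.16775818e-04  9.99995496e-01 -1.24863334e-03  2.65866167e-03]
peg1 [432.91398195 324.89315344]
peg2 [420.63473166 320.82522507]
knob [418.95650632 185.43471393]
hex [400.50577504 442.79888929]
```

View pics/w1.png

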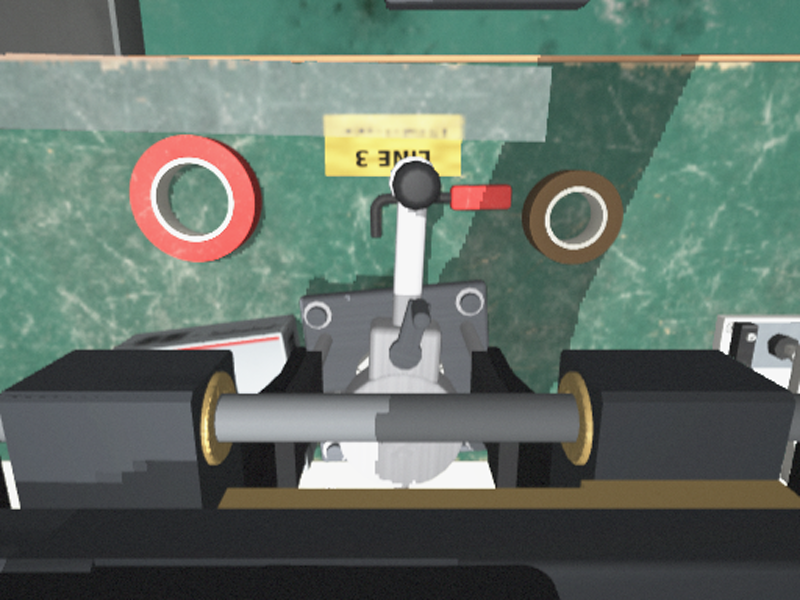

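The wrist view shows the peg top at about (421,318), which agrees with the peg at (.5065,-.146). The peg lies between the fingers, so I can descend.

apply_moves(deltas=[{"translation": [0.002, 0.004, -0.035], "turn": [0, 0, 0], "hand": 0.05}, {"translation": [0, 0, -0.025], "turn": [0, 0, 0], "hand": 0.05}, {"translation": [0, 0, -0.008], "turn": [0, 0, 0], "hand": 0.05}, {"translation": [0, 0, 0], "turn": [0, 0, 0], "hand": 0.05}])

```text
time: 2.35
ee_pos: [0.5058, -0.146, 0.1088]
eef_rot: [-0.002, 1.0, 0.001, 0.001]
ft_force: [0.0, 0.0, 1.0]
width: 0.0497
```

apply_moves(deltas=[{"translation": [0, -0.003, 0], "turn": [0, 0, 0], "hand": 0.05}, {"translation": [0, -0.003, 0], "turn": [0, 0, 0], "hand": 0.05}, {"translation": [0, -0.003, 0], "turn": [0, 0, 0], "hand": 0.05}])

```text
time: 2.65
ee_pos: [0.5074, -0.154, 0.1117]
eef_rot: [-0.004, 1.0, 0.001, 0.003]
ft_force: [-0.1, -1.2, 0.8]
width: 0.0501
```

apply_moves(deltas=[{"translation": [0, -0.004, 0.001], "turn": [0, 0, 0], "hand": 0.05}, {"translation": [0, -0.004, 0], "turn": [0, 0, 0], "hand": 0.05}, {"translation": [0, -0.003, 0], "turn": [0, 0, 0], "hand": 0.05}])

```text
time: 2.95
ee_pos: [0.5083, -0.1665, 0.1144]
eef_rot: [-0.003, 1.0, 0.001, 0.004]
ft_force: [-0.1, -0.0, 0.4]
width: 0.0502
```

apply_moves(deltas=[{"translation": [0, -0.002, 0], "turn": [0, 0, 0], "hand": 0.05}, {"translation": [0, -0.002, 0], "turn": [0, 0, 0], "hand": 0.05}])

```text
time: 3.15
ee_pos: [0.5082, -0.1714, 0.1145]
eef_rot: [-0.003, 1.0, 0.001, 0.004]
ft_force: [0.3, 0.1, 0.2]
width: 0.0499
```

apply_moves(deltas=[{"translation": [0, -0.002, 0], "turn": [0, 0, 0], "hand": 0.05}, {"translation": [0, -0.002, 0], "turn": [0, 0, 0], "hand": 0.05}])

```text
time: 3.35
ee_pos: [0.5082, -0.1758, 0.1144]
eef_rot: [-0.003, 1.0, 0.001, 0.004]
ft_force: [0.4, 1.2, 0.1]
width: 0.05
```

apply_moves(deltas=[{"translation": [0, -0.002, 0], "turn": [0, 0, 0], "hand": 0.05}, {"translation": [0, -0.002, 0], "turn": [0, 0, 0], "hand": 0.05}])

```text
time: 3.55
ee_pos: [0.5082, -0.18, 0.1143]
eef_rot: [-0.003, 1.0, 0.001, 0.004]
ft_force: [-0.0, 0.0, -1.1]
width: 0.0501
```

```bash
python3 - <<'E'
from h import *
a=camera("side")[140:220,220:350,::-1];b=camera("wrist")[90:240,200:330,::-1]
A=cv2.resize(a,(520,320),interpolation=cv2.INTER_CUBIC);B=cv2.resize(b,(277,320),interpolation=cv2.INTER_CUBIC)
cv2.imwrite("pics/f1.png",np.hstack([A,B]))
E
```

```text
(no output)
```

View pics/f1.png

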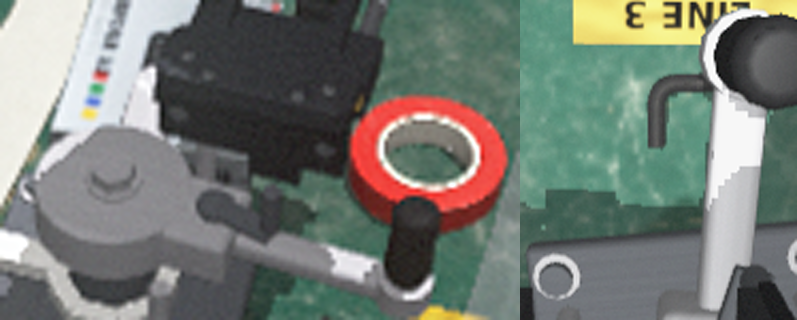

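```bash
python3 - <<'E'
from h import *
for p in [[.508,-.18,.1],[.508,-.155,.1],[.508,-.205,.1],[.508,-.155,.16],[.5065,-.1458,.122],[.5085,-.16,.122]]:
    print(p,(proj("side",p)-[220,140])*4,(proj("wrist",p)-[200,90])*2.133)
cv2.imwrite("pics/f2.png",np.hstack([cv2.resize(camera("wrist")[:,:,::-1],(400,300),interpolation=3) ,cv2.resize(camera("side")[90:240,190:390,::-1],(400,300),interpolation=cv2.INTER_CUBIC)]))
s=readout.read_state();print(s["ee_pos"],s["eef_rot"],s["width"])
E
```

```text
[0.508, -0.18, 0.1] [287.57594606 167.75581405] [114.70005735 287.05820365]
[0.508, -0.155, 0.1] [272.30116147 206.82819083] [202.93750155 287.58822167]
[0.508, -0.205, 0.1] [302.30751667 130.07296008] [ 26.41165779 286.52787955]
[0.508, -0.155, 0.16] [280.9918731  113.07274104] [239.24460361 394.58680503]
[0.5065, -0.1458, 0.122] [272.83931374 189.29860976] [250.16836733 313.50892301]
[0.5085, -0.16, 0.122] [277.43180833 165.40383562] [193.7214011  320.50508705]
[ 0.50810458 -0.17986759  0.11430341] [-3.00111546e-03  9.99986755e-01  9.52745624e-04  4.07135340e-03] 0.049764149756229205
```

View pics/f2.png

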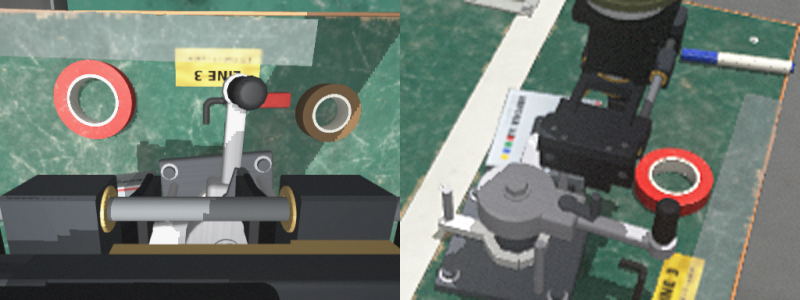

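```bash
python3 - <<'E'
from h import *
a=camera("side")[140:215,240:320,::-1];b=camera("wrist")[190:290,240:340,::-1]
cv2.imwrite("pics/f3.png",np.hstack([cv2.resize(a,(400,375),interpolation=2),cv2.resize(b,(375,375),interpolation=2)]))
for p in [[.508,-.155,.1],[.5065,-.1458,.122],[.5077,-.162,.122]]:
    print(p,(proj("side",p)-[240,140])*5,(proj("wrist",p)-[240,190])*3.75)
E
```

```text
[0.508, -0.155, 0.1] [240.37645184 258.53523854] [203.89775359 130.14424888]
[0.5065, -0.1458, 0.122] [241.04914218 236.6232622 ] [286.6223182 175.6941486]
[0.5077, -0.162, 0.122] [250.54727037 203.34476342] [173.70110668 182.72335206]
```

View pics/f3.png

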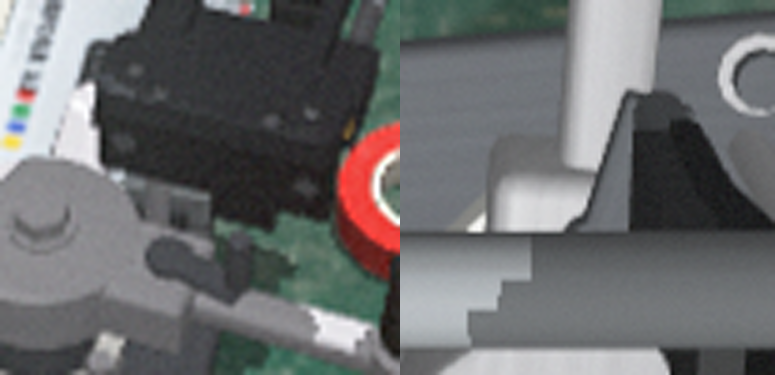

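```bash
python3 - <<'E'
from h import *
for z in(.095,.105,.115,.125,.135):
    for u in(630,690):
        p=plane("wrist",240+(u-400)/3.75,190+95/3.75,z);print(p.round(4),((proj("side",p)-[240,140])*5).round())
# peg check with first wrist image
import json;c=json.load(open("w1.json"))
for z in(.094,.11,.122,.135):
    p=plane("wrist",421/1.5625,318/1.5625,z,c);print("peg",p.round(4),(proj("side",p)-[240,140])*5)
    p=plane("wrist",416/1.5625,180/1.5625,z,c);print("knob",p.round(4),(proj("side",p)-[240,140])*5)
E
```

```text
[ 0.5037 -0.1503  0.095 ] [247. 280.]
[ 0.5037 -0.1404  0.095 ] [240. 300.]
[ 0.5002 -0.1518  0.105 ] [260. 261.]
[ 0.5002 -0.1425  0.105 ] [253. 280.]
[ 0.4967 -0.1534  0.115 ] [273. 241.]
[ 0.4967 -0.1446  0.115 ] [266. 259.]
[ 0.4932 -0.155   0.125 ] [286. 222.]
[ 0.4932 -0.1466  0.125 ] [279. 239.]
[ 0.4898 -0.1565  0.135 ] [299. 201.]
[ 0.4897 -0.1487  0.135 ] [293. 217.]
peg [ 0.5137 -0.1443  0.094 ] [215.57516812 286.90932764]
knob [ 0.4431 -0.1476  0.094 ] [411.27319905 330.25348996]
peg [ 0.5088 -0.1451  0.11  ] [232.06649091 259.23153379]
knob [ 0.4425 -0.1482  0.11  ] [418.62998345 300.10399175]
peg [ 0.5051 -0.1456  0.122 ] [244.76791024 237.91442841]
knob [ 0.442  -0.1486  0.122 ] [424.28897996 276.91235046]
peg [ 0.5011 -0.1463  0.135 ] [258.86266228 214.25885836]
knob [ 0.4416 -0.149   0.135 ] [430.56153306 251.20623779]
```

apply_moves(deltas=[{"translation": [0, 0.015, 0], "turn": [0, 0, 0], "hand": 0.05}, {"translation": [0, 0.015, 0], "turn": [0, 0, 0], "hand": 0.05}, {"translation": [0, 0, 0], "turn": [0, 0, 0], "hand": 0.05}])

```text
time: 4.15
ee_pos: [0.5081, -0.1492, 0.1144]
eef_rot: [-0.003, 1.0, 0.001, 0.004]
ft_force: [0.1, 0.1, 0.5]
width: 0.0504
```

```bash
python3 - <<'E'
from h import *
a=camera("side")[120:220,220:340,::-1];b=camera("wrist")[170:290,220:350,::-1]
cv2.imwrite("pics/f4.png",np.hstack([cv2.resize(a,(450,375),interpolation=2),cv2.resize(b,(350,323),interpolation=2)[:375] if 0 else cv2.resize(b,(350,375),interpolation=2)]))
s=readout.read_state();p0=s["ee_pos"];print(p0)
for dy in(-.04,-.025,.025,.04):
  for dz in(-.014,.046):
    p=[p0[0],p0[1]+dy,p0[2]+dz];print(dy,dz,(proj("side",p)-[220,120])*3.75)
E
```

```text
[ 0.50789989 -0.15118724  0.11450661]
-0.04 -0.014 [276.1140932  215.64714692]
-0.04 0.046 [285.19158725 127.18154074]
-0.025 -0.014 [267.72119316 237.11625389]
-0.025 0.046 [276.43466637 148.8311417 ]
0.025 -0.014 [238.37399141 312.18663611]
0.025 0.046 [245.7315843  224.73789975]
0.04 -0.014 [229.13348404 335.82392956]
0.04 0.046 [236.03733545 248.70484225]
```

View pics/f4.png

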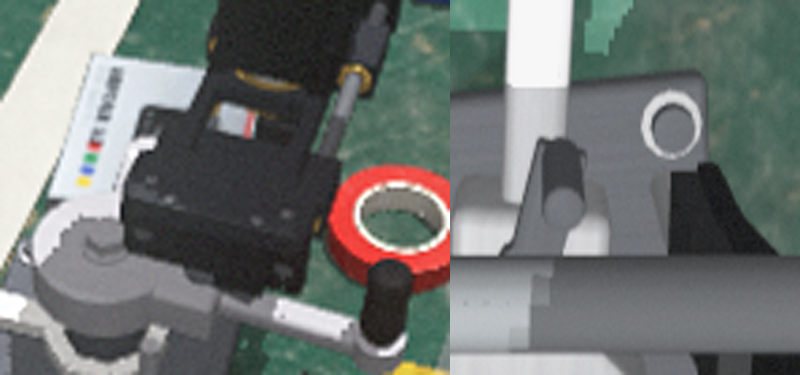

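The finger appears to have passed over the peg: there was no force and the lever is unmoved. I'll go 10 mm lower and push again.

apply_moves(deltas=[{"translation": [-0.001, 0, -0.006], "turn": [0, 0, 0], "hand": 0.05}, {"translation": [-0.001, 0, -0.004], "turn": [0, 0, 0], "hand": 0.05}, {"translation": [0, -0.003, 0], "turn": [0, 0, 0], "hand": 0.05}])

```text
time: 4.55
ee_pos: [0.5054, -0.1561, 0.1036]
eef_rot: [-0.001, 1.0, 0.0, 0.004]
ft_force: [-0.4, 0.6, 0.8]
width: 0.0501
```

apply_moves(deltas=[{"translation": [0, -0.004, 0], "turn": [0, 0, 0], "hand": 0.05}, {"translation": [0, -0.004, 0], "turn": [0, 0, 0], "hand": 0.05}])

```text
time: 4.75
ee_pos: [0.5051, -0.1653, 0.1034]
eef_rot: [-0.001, 1.0, -0.0, 0.004]
ft_force: [-0.6, 0.1, -0.3]
width: 0.0501
```

apply_moves(deltas=[{"translation": [0, -0.003, 0], "turn": [0, 0, 0], "hand": 0.05}, {"translation": [0, -0.003, 0], "turn": [0, 0, 0], "hand": 0.05}])

```text
time: 4.95
ee_pos: [0.5047, -0.1717, 0.1032]
eef_rot: [-0.001, 1.0, 0.0, 0.003]
ft_force: [-0.6, 0.8, 0.1]
width: 0.0499
```

apply_moves(deltas=[{"translation": [0, -0.002, 0], "turn": [0, 0, 0], "hand": 0.05}, {"translation": [0, -0.002, 0], "turn": [0, 0, 0], "hand": 0.05}])

```text
time: 5.15
ee_pos: [0.5048, -0.1766, 0.1034]
eef_rot: [-0.0, 1.0, 0.0, 0.004]
ft_force: [0.4, -0.3, 0.1]
width: 0.0499
```

apply_moves(deltas=[{"translation": [0, -0.002, 0], "turn": [0, 0, 0], "hand": 0.05}, {"translation": [0, -0.002, 0], "turn": [0, 0, 0], "hand": 0.05}])

```text
time: 5.35
ee_pos: [0.5051, -0.1805, 0.1035]
eef_rot: [-0.0, 1.0, 0.001, 0.004]
ft_force: [-0.1, 5.2, 0.1]
width: 0.0502
```

```bash
python3 - <<'E'
from h import *
c=dict(calibration("wrist"));E=np.array(c["extrinsics"]).copy()
s=readout.read_state();print(s["ee_pos"],s["ft_force"])
d=np.array([.5079,-.1512,.1145])-s["ee_pos"]
E[:3,3]-=E[:3,:3]@d;c["extrinsics"]=E
W=lambda x,y,z:plane("wrist",220+(x-450)/2.692,170+y/3.125,z,c).round(4)
print("peg top",W(565,205,.122),"foot",W(562,145,.094),"finger tip inner",W(670,165,.1),"bar",W(505,150,.083),W(570,100,.083), "lever low",W(515,250,.094))
b=camera("wrist")[170:290,220:350,::-1];a=camera("side")[120:220,220:340,::-1]
cv2.imwrite("pics/f5.png",np.hstack([cv2.resize(a,(450,375),interpolation=2),cv2.resize(b,(350,375),interpolation=2)]))
E
```

```text
[ 0.50506359 -0.18045194  0.10346547] [-0.14488867  5.16473839  0.13199029]
peg top [ 0.5058 -0.1462  0.122 ] foot [ 0.5048 -0.1462  0.094 ] finger tip inner [ 0.5067 -0.1221  0.1   ] bar [ 0.5098 -0.1597  0.083 ] [ 0.4988 -0.144   0.083 ] lever low [ 0.5274 -0.1571  0.094 ]
```

View pics/f5.png

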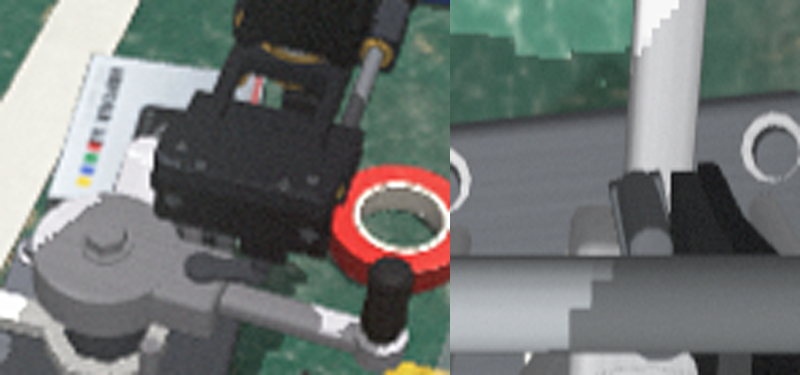

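The lever has flipped: the peg now lies at (655,240) in the wrist crop, on the -y side of the bar, with the handle unmoved. I'll back off, then go to the knob.

apply_moves(deltas=[{"translation": [0, 0.006, 0], "turn": [0, 0, 0], "hand": 0.05}, {"translation": [0, 0, 0.035], "turn": [0, 0, 0], "hand": 0.05}, {"translation": [0, 0.003, 0.035], "turn": [0, 0, 0], "hand": 0.05}, {"translation": [-0.03, 0.012, 0], "turn": [0, 0, 0], "hand": 0.05}, {"translation": [-0.03, 0.012, 0], "turn": [0, 0, 0], "hand": 0.05}])

```text
time: 5.95
ee_pos: [0.4455, -0.1481, 0.1754]
eef_rot: [0.0, 1.0, -0.003, 0.004]
ft_force: [-1.2, 0.9, -0.4]
width: 0.0501
```

apply_moves(deltas=[{"translation": [0, 0, 0], "turn": [0, 0, 0], "hand": 0.05}])

```text
time: 6.05
ee_pos: [0.4436, -0.1471, 0.1759]
eef_rot: [0.0, 1.0, -0.002, 0.004]
ft_force: [1.2, 0.7, -0.0]
width: 0.05
```

apply_moves(deltas=[{"translation": [0, -0.001, -0.035], "turn": [0, 0, 0], "hand": 0.05}, {"translation": [0, 0, -0.028], "turn": [0, 0, 0], "hand": 0.05}, {"translation": [0, 0, -0.007], "turn": [0, 0, 0], "hand": 0.05}, {"translation": [0, 0, 0], "turn": [0, 0, 0], "hand": 0.035}], newtons=25)

```text
time: 6.45
ee_pos: [0.4458, -0.1477, 0.1061]
eef_rot: [-0.0, 1.0, -0.002, 0.008]
ft_force: [-0.4, -0.3, -0.4]
width: 0.047
```

apply_moves(deltas=[{"translation": [0, 0, 0], "turn": [0, 0, 0], "hand": 0.01}, {"translation": [0, 0, 0], "turn": [0, 0, 0], "hand": 0.01}, {"translation": [0, 0, 0], "turn": [0, 0, 0], "hand": 0.01}])

```text
time: 6.75
ee_pos: [0.4477, -0.1482, 0.1086]
eef_rot: [-0.0, 1.0, -0.002, 0.009]
ft_force: [0.4, -0.1, 0.8]
width: 0.0259
```

apply_moves(deltas=[{"translation": [-0.002, 0, -0.003], "turn": [0, 0, 0], "hand": 0.01}, {"translation": [0, 0, 0], "turn": [0, 0, 0], "hand": 0.01}])

```text
time: 6.95
ee_pos: [0.4475, -0.1487, 0.1079]
eef_rot: [-0.0, 1.0, -0.002, 0.011]
ft_force: [-2.8, 1.2, -5.9]
width: 0.0197
```

apply_moves(deltas=[{"translation": [0.0015, 0.0139, 0], "turn": [0, 0, -0.1], "hand": 0.01}, {"translation": [0.0028, 0.0137, 0], "turn": [0, 0, -0.1], "hand": 0.01}, {"translation": [0.0042, 0.0133, 0], "turn": [0, 0, -0.1], "hand": 0.01}])

```text
time: 7.25
ee_pos: [0.455, -0.1099, 0.1078]
eef_rot: [0.155, 0.988, -0.005, 0.011]
ft_force: [1.4, -3.0, -2.2]
width: 0.0195
```

apply_moves(deltas=[{"translation": [0.0055, 0.0129, 0], "turn": [0, 0, -0.1], "hand": 0.01}, {"translation": [0.0067, 0.0123, 0], "turn": [0, 0, -0.1], "hand": 0.01}, {"translation": [0.005, 0.0076, 0], "turn": [0, 0, -0.06], "hand": 0.01}])

```text
time: 7.55
ee_pos: [0.4723, -0.0762, 0.1078]
eef_rot: [0.288, 0.958, -0.007, 0.01]
ft_force: [0.0, -2.4, -2.3]
width: 0.0199
```

apply_moves(deltas=[{"translation": [-0.0075, -0.0118, 0], "turn": [0, 0, 0.1], "hand": 0.01}, {"translation": [-0.0063, -0.0125, 0], "turn": [0, 0, 0.1], "hand": 0.01}, {"translation": [-0.005, -0.0131, 0], "turn": [0, 0, 0.1], "hand": 0.01}, {"translation": [-0.0037, -0.0135, 0], "turn": [0, 0, 0.1], "hand": 0.01}])

```text
time: 7.95
ee_pos: [0.452, -0.12, 0.1078]
eef_rot: [0.083, 0.996, -0.001, 0.013]
ft_force: [1.6, 5.0, -1.9]
width: 0.0196
```

apply_moves(deltas=[{"translation": [-0.0023, -0.0138, 0], "turn": [0, 0, 0.1], "hand": 0.01}, {"translation": [-0.0009, -0.014, 0], "turn": [0, 0, 0.1], "hand": 0.01}, {"translation": [0.0005, -0.014, 0], "turn": [0, 0, 0.1], "hand": 0.01}])

```text
time: 8.25
ee_pos: [0.4476, -0.1589, 0.1077]
eef_rot: [-0.074, 0.997, 0.004, 0.012]
ft_force: [-2.6, 6.0, 3.7]
width: 0.0197
```

apply_moves(deltas=[{"translation": [0.001, -0.014, 0], "turn": [0, 0, 0.09], "hand": 0.01}, {"translation": [0.0022, -0.0139, 0], "turn": [0, 0, 0.09], "hand": 0.01}, {"translation": [0.0036, -0.0135, 0], "turn": [0, 0, 0.09], "hand": 0.01}])

```text
time: 8.55
ee_pos: [0.4542, -0.1977, 0.1077]
eef_rot: [-0.214, 0.977, 0.009, 0.011]
ft_force: [-1.5, 5.1, 1.6]
width: 0.0199
```

```bash
python3 - <<'E'
from h import *
s=readout.read_state();p=s["ee_pos"];print(p,s["ft_force"],np.arctan2(-(p[1]+.1548),.5836-p[0]))
a=camera("top")[160:272,240:372,::-1];cv2.imwrite("pics/t2.png",cv2.resize(a,(704,597),interpolation=2))
E
```

```text
[ 0.4541622  -0.19767208  0.10773558] [-1.50599893  5.06511424  1.61154764] 0.3198452037807161
```

View pics/t2.png

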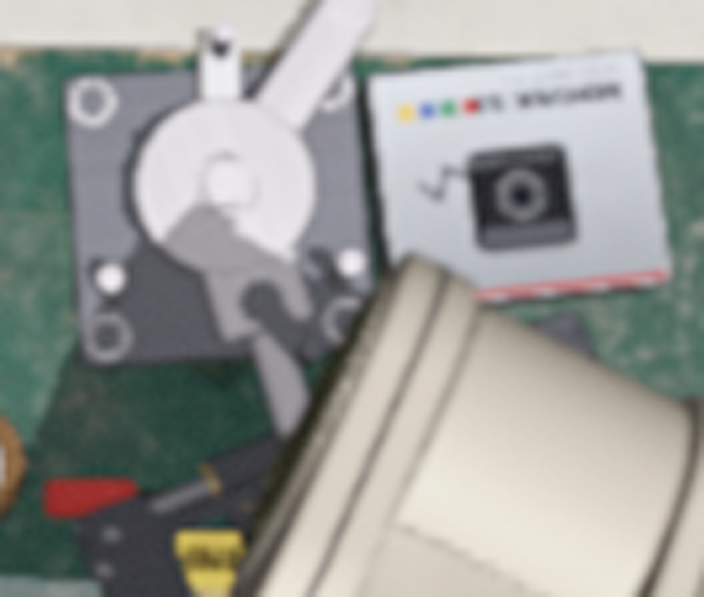

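The toe has swung most of the way: it points to about (345,5), roughly 0.3 rad short of the pin. The box is unmoved. I'll go on, then slow down.

apply_moves(deltas=[{"translation": [0.0045, -0.0118, 0], "turn": [0, 0, 0.08], "hand": 0.01}, {"translation": [0.0045, -0.0094, 0], "turn": [0, 0, 0.07], "hand": 0.01}])

```text
time: 8.8
ee_pos: [0.4612, -0.2153, 0.1074]
eef_rot: [-0.271, 0.962, 0.01, 0.009]
ft_force: [-6.0, 3.7, 16.7]
width: 0.02
```

apply_moves(deltas=[{"translation": [0.002, -0.004, 0], "turn": [0, 0, 0.03], "hand": 0.01}, {"translation": [0.002, -0.0036, 0], "turn": [0, 0, 0.03], "hand": 0.01}])

```text
time: 9.0
ee_pos: [0.4641, -0.2208, 0.1077]
eef_rot: [-0.297, 0.955, 0.011, 0.008]
ft_force: [-4.4, 3.2, 0.4]
width: 0.0198
```

apply_moves(deltas=[{"translation": [0.0015, -0.0024, 0], "turn": [0, 0, 0.02], "hand": 0.01}, {"translation": [0.0015, -0.0024, 0], "turn": [0, 0, 0.02], "hand": 0.01}])

```text
time: 9.2
ee_pos: [0.4657, -0.2239, 0.1077]
eef_rot: [-0.315, 0.949, 0.013, 0.006]
ft_force: [-2.8, 3.8, -1.4]
width: 0.0196
```

apply_moves(deltas=[{"translation": [0.0012, -0.0017, 0], "turn": [0, 0, 0.015], "hand": 0.01}, {"translation": [0.0012, -0.0017, 0], "turn": [0, 0, 0.015], "hand": 0.01}])

```text
time: 9.4
ee_pos: [0.4669, -0.2257, 0.1077]
eef_rot: [-0.328, 0.945, 0.014, 0.005]
ft_force: [-3.3, 2.9, 0.3]
width: 0.0197
```

apply_moves(deltas=[{"translation": [0.001, -0.0014, 0], "turn": [0, 0, 0.015], "hand": 0.01}, {"translation": [0.001, -0.0014, 0], "turn": [0, 0, 0.015], "hand": 0.01}])

```text
time: 9.6
ee_pos: [0.4677, -0.2269, 0.1076]
eef_rot: [-0.34, 0.94, 0.015, 0.004]
ft_force: [-2.7, 4.0, -0.0]
width: 0.0195
```

apply_moves(deltas=[{"translation": [0.0016, -0.0024, 0], "turn": [0, 0, 0], "hand": 0.01}, {"translation": [0.0016, -0.0024, 0], "turn": [0, 0, 0.01], "hand": 0.01}])

```text
time: 9.8
ee_pos: [0.4697, -0.2301, 0.1076]
eef_rot: [-0.343, 0.939, 0.016, 0.003]
ft_force: [-3.9, 3.4, 1.9]
width: 0.0204
```

apply_moves(deltas=[{"translation": [0.0014, -0.002, 0], "turn": [0, 0, 0.01], "hand": 0.01}, {"translation": [0.0014, -0.002, 0], "turn": [0, 0, 0.01], "hand": 0.01}])

```text
time: 10.0
ee_pos: [0.4712, -0.2325, 0.1076]
eef_rot: [-0.352, 0.936, 0.017, 0.001]
ft_force: [-3.8, 4.3, 3.7]
width: 0.0196
```

apply_moves(deltas=[{"translation": [0.0014, -0.002, 0], "turn": [0, 0, 0.01], "hand": 0.01}, {"translation": [0.0014, -0.002, 0], "turn": [0, 0, 0.01], "hand": 0.01}])

```text
time: 10.2
ee_pos: [0.4727, -0.2348, 0.1076]
eef_rot: [-0.36, 0.933, 0.018, -0.0]
ft_force: [-3.5, 4.2, 1.8]
width: 0.0198
```

apply_moves(deltas=[{"translation": [0.0014, -0.0019, 0], "turn": [0, 0, 0.01], "hand": 0.01}, {"translation": [0.0014, -0.0019, 0], "turn": [0, 0, 0.01], "hand": 0.01}])

```text
time: 10.4
ee_pos: [0.4743, -0.2369, 0.1076]
eef_rot: [-0.368, 0.93, 0.019, -0.002]
ft_force: [-3.9, 3.8, 2.6]
width: 0.0201
```

apply_moves(deltas=[{"translation": [0.0014, -0.0019, 0], "turn": [0, 0, 0.01], "hand": 0.01}, {"translation": [0.0014, -0.0019, 0], "turn": [0, 0, 0.01], "hand": 0.01}])

```text
time: 10.6
ee_pos: [0.4755, -0.2387, 0.1075]
eef_rot: [-0.376, 0.926, 0.02, -0.004]
ft_force: [-6.7, 5.9, 4.7]
width: 0.0197
```

apply_moves(deltas=[{"translation": [0.0014, -0.0019, 0], "turn": [0, 0, 0.01], "hand": 0.01}, {"translation": [0.0014, -0.0019, 0], "turn": [0, 0, 0.01], "hand": 0.01}])

```text
time: 10.8
ee_pos: [0.4762, -0.2396, 0.1074]
eef_rot: [-0.384, 0.923, 0.022, -0.007]
ft_force: [-8.3, 7.1, 6.4]
width: 0.0198
```

apply_moves(deltas=[{"translation": [0.0014, -0.0019, 0], "turn": [0, 0, 0], "hand": 0.01}])

```text
time: 10.9
ee_pos: [0.4763, -0.2398, 0.1073]
eef_rot: [-0.384, 0.923, 0.024, -0.008]
ft_force: [-8.0, 7.7, 8.1]
width: 0.0197
```

apply_moves(deltas=[{"translation": [0.0014, -0.0019, 0], "turn": [0, 0, 0], "hand": 0.01}])

```text
time: 11.0
ee_pos: [0.4764, -0.24, 0.1073]
eef_rot: [-0.383, 0.923, 0.025, -0.01]
ft_force: [-9.0, 7.4, 8.6]
width: 0.0201
```

apply_moves(deltas=[{"translation": [0.0015, -0.002, 0.001], "turn": [0, 0, 0], "hand": 0.01}])

```text
time: 11.1
ee_pos: [0.4764, -0.2399, 0.1075]
eef_rot: [-0.383, 0.923, 0.027, -0.011]
ft_force: [-5.8, 7.2, -6.2]
width: 0.0201
```

apply_moves(deltas=[{"translation": [0.0015, -0.002, 0.001], "turn": [0, 0, 0], "hand": 0.01}])

```text
time: 11.2
ee_pos: [0.4763, -0.2399, 0.1075]
eef_rot: [-0.382, 0.924, 0.029, -0.013]
ft_force: [-4.3, 6.8, -4.0]
width: 0.0199
```

apply_moves(deltas=[{"translation": [0.0018, -0.0023, 0.0002], "turn": [0, 0, 0], "hand": 0.01}])

```text
time: 11.3
ee_pos: [0.4764, -0.24, 0.1071]
eef_rot: [-0.382, 0.924, 0.031, -0.014]
ft_force: [-9.1, 8.2, 9.8]
width: 0.0196
```

apply_moves(deltas=[{"translation": [0.0018, -0.0023, 0.0002], "turn": [0, 0, 0], "hand": 0.01}])

```text
time: 11.4
ee_pos: [0.4765, -0.2403, 0.1071]
eef_rot: [-0.381, 0.924, 0.033, -0.016]
ft_force: [-9.8, 8.9, 8.9]
width: 0.0197
```

apply_moves(deltas=[{"translation": [0, 0, 0], "turn": [0, 0, 0], "hand": 0.01}, {"translation": [0, 0, 0], "turn": [0, 0, 0], "hand": 0.05}, {"translation": [0, 0, 0], "turn": [0, 0, 0], "hand": 0.05}, {"translation": [0, 0, 0], "turn": [0, 0, 0], "hand": 0.05}, {"translation": [0, 0, 0], "turn": [0, 0, 0], "hand": 0.05}])

```text
time: 11.9
ee_pos: [0.4759, -0.2392, 0.1073]
eef_rot: [-0.379, 0.925, 0.032, -0.018]
ft_force: [0.2, 0.1, -0.1]
width: 0.0441
```

apply_moves(deltas=[{"translation": [0, 0, 0.02], "turn": [0, 0, 0], "hand": 0.05}, {"translation": [0, 0, 0.04], "turn": [0, 0, 0], "hand": 0.05}, {"translation": [0, 0, 0.045], "turn": [0, 0, 0], "hand": 0.05}, {"translation": [-0.01, 0.045, 0.01], "turn": [0, 0, 0], "hand": 0.05}, {"translation": [-0.01, 0.045, 0], "turn": [0, 0, 0], "hand": 0.05}])

```text
time: 12.4
ee_pos: [0.455, -0.1529, 0.2251]
eef_rot: [-0.374, 0.927, 0.032, -0.018]
ft_force: [0.5, 1.1, -0.1]
width: 0.0497
```

apply_moves(deltas=[{"translation": [-0.01, 0.045, 0], "turn": [0, 0, 0], "hand": 0.05}, {"translation": [-0.01, 0.045, 0], "turn": [0, 0, 0], "hand": 0.05}, {"translation": [-0.01, 0.045, 0], "turn": [0, 0, 0], "hand": 0.05}, {"translation": [-0.01, 0.045, 0], "turn": [0, 0, 0], "hand": 0.05}, {"translation": [0, 0, 0], "turn": [0, 0, 0], "hand": 0.05}])

```text
time: 12.9
ee_pos: [0.4134, 0.0375, 0.2266]
eef_rot: [-0.375, 0.927, 0.029, -0.016]
ft_force: [-0.2, -0.8, -0.5]
width: 0.0501
```

```bash
python3 - <<'E'
from h import *
s=readout.read_state();print(s["ee_pos"],s["ft_force"],s["time"])
a=camera("top")[140:272,240:372,::-1];b=camera("side")[110:262,200:340,::-1]
cv2.imwrite("pics/end.png",np.hstack([cv2.resize(a,(400,400),interpolation=2),cv2.resize(b,(368,400),interpolation=2)]))
E
```

```text
[0.41335663 0.03752424 0.22659861] [-0.15897728 -0.75744427 -0.45303138] 12.9
```

View pics/end.png

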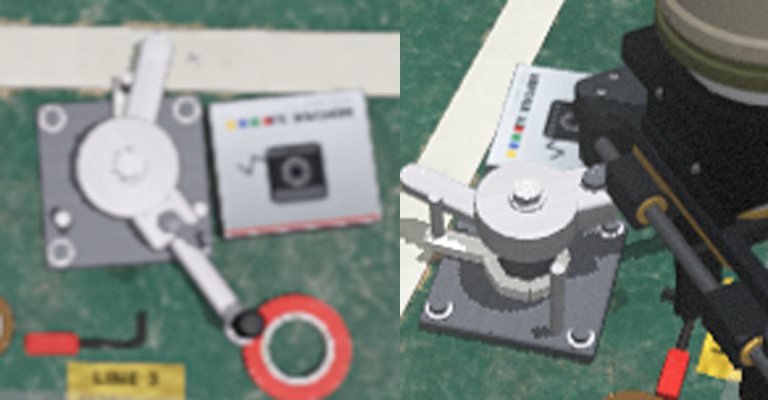

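The top view shows the toe's flank against the pin at (122,88), the lever on its loosening side, and the box, key and rolls unmoved.

```bash
python3 -c "
from bench import order
print(order.close_job())"
```

```text
the job is handed in; nothing more can be done
None
```

The clamp is slackened and the job is handed in at about 13 s: the toe is off the boxed unit and home against the stop pin.

- **Lever:** I flipped it to the loosening side first. The first push showed no contact force and the lever looked unmoved, so the fingers seem to have passed over the peg. A second push 10 mm lower put it over. The force read 5.2 N at the end, and the handle did not visibly move.
- **Ratchet:** I took the handle back clockwise by its knob, then made one loosening stroke to the pin. Driving took about 5 to 6 N.
- **Push on the pin:** The handle stopped moving at about the pin angle I had worked out. The tangential push was about 11 N, then about 13 N at its highest reading, with up to about 10 N vertically as well. Forces are read only at the end of each move, so peaks in between were not seen. One vertical reading of 16.7 N came before the toe reached the pin and went away on the next reading; I did not find its cause.
- **Last look:** The toe's centre line is about 0.21 rad from the fixture's far (+x) direction, against roughly 0.22 expected at home. I judged the contact with the pin from the picture and did not measure the 5 mm flank-to-pin distance. The lever is on its loosening side, and the box, hex key and red tape look undisturbed. The brown roll is only partly in that view. The robot was clear of everything.

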